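Unhook the fastener tote and stand it in the sorting tray

ROBOT

A 7-joint arm with a two-finger parallel gripper is mounted at the origin on the work surface. World frame = base frame: x ahead of the robot, y to its left, z up, the work surface at z = 0. Lengths are in m, angles in degrees, forces in N, time in s.
With the tool pointing down it reaches from about 0.425 to 0.875 m from the base axis. Payload 4.7 kg.
Tool frame: the origin (TCP) lies on the mounting face of the last link; the fingertips stand 182 mm ahead of it and the grasp point (between the pads) lies 164 mm ahead of it; z points along the fingers, y is the line along which they close (so a half turn about z gives the same grasp; the last joint's range is limited). The gripper opens to 87 mm and grips with 3 to 60 N. Pads are 19 mm wide; open, the fingers measure 117 mm over their backs; the gripper's body (75 mm by 190 mm) begins 51 mm behind the grasp point.
Start: joints at [-70.984, 18.392, -4.016, 83.108, 1.295, 78.541, -3.26], TCP at [0.203, 0.617, 0.405] pointing down, gripper open.
Joint ranges: [-163.93, 163.93], [-17.29, 119.83], [-79.2, 71.16], [3.27, 140.29], [-89.18, 269.18], [5.43, 117.66], [-154.24, 154.24]. Speed limits (degrees/s): [147.25, 147.25, 180, 180, 180, 180, 180].

INTERFACE

Orientations are given as [roll, pitch, yaw] about the fixed x, y, z axes, in that order (R = Rz(yaw) Ry(pitch) Rx(roll)).
In Python, from cell import env gives the robot as it stands.
- The arm moves only by the tool servo_tool, never from a script. Its argument "plan" is a list of rows, each an object with "xyz": the shift along the tool's x, y, z in cm, a list of three; "twist": the turn, a rotation vector about the tool's x, y, z in degrees, a list of three; "jaw": the closure, from 0 (fully open) to 1 (shut). In form: [{"xyz": [x, y, z], "twist": [wx, wy, wz], "jaw": jaw}, ...]. A call has 1 to 10 rows; each row is the pose to reach, as a shift and turn from the pose commanded when the call began, along the tool's axes at that moment; what a row does not reach only later rows make up. A row lasts 1/12 s, in which the tool goes at most 41.7 mm and 7.16 degrees, less where a joint would pass 70% of its speed; a pose out of reach is approached as far as the arm can. A call with a gripper value outside its range is refused whole. The fingers move at their own pace and stop on an object; "newtons" is the grip in N (left out, the last holds). Time passes only in rows, so rows that repeat a pose let the fingers close. It gives the time, the measured TCP pose, the force, the opening and the grip force at its end, in the units of the state.
- env.get_obs(): the state, without advancing time (a new reading comes with each control period).
- env.read_camera(name): name is "scene" or "top"; returns a dict with "img" (384x512x3 uint8, red, green, blue), "camera_matrix" (3x3 intrinsics, pixels), "R" (3x3) and "t" (3): a world point X has camera coordinates R X + t. Camera axes: x right, y down, z forward; pixel columns grow to the right and rows downward; lengths in m; the calibration is good to about 2 mm. A picture is of the moment at which its call begins. There is no depth.
- env.sign_off(): hands the job in; it is judged then, once.
The state is a dict: "time_s": time; "qpos": joint angles; "joint_velocities": joint speeds; "effort": joint torques, N m; "tool_pos": TCP position; "tool_rot": TCP orientation; "force": force on the tool from outside, world axes, zero at the start; "wrist_torque": the same for the moment, N m; "grip_width": finger opening in m; "grasp_force": force on a finger pad.
Only numpy, scipy, OpenCV 4.12 (cv2) and the standard library are available. Lean on these libraries where they do the work, as an engineer would, in place of code of your own. Each camera call takes 0.05 s, during which the arm holds its last target. There are 200 camera calls.

TASK

Take the red fastener tote down from the double hook: lift its handle clear over the upturned tips before drawing it away, without wrenching it against the hook. Then set it down, without dropping it, so that it stands upright and flat inside the blue sorting tray, let go of it, and leave everything else on the bench where it is.

Things in the scene. Friction and masses are not known exactly. Their poses are not given: they have to be found in the camera images.
- tote_handle (a point): Centre of the red tote's handle: a round light-wood bar, 16 thick, along this point's y axis, 161 free between two upright red end plates that rise to 173 above the tote's underside. The opening under the bar down to the box rim is 107 high: when lifted, keep the rim below the prongs until they are out of it. z is up when the tote is upright. The tote hangs level from the bar and can swing about it.
- tote_foot (a point): Centre of the tote's flat underside, 160 straight below tote_handle, same axes. The box is 110 (x) by 170 (y), 45 tall, open, holding bolts.
- tote: The whole red tote, 0.3 to 0.65 kg with its bolts; its origin is the same point as tote_foot.
- stand: Fixed double hook: yellow post 25 square, at x +130, on a base plate 130 by 140, with a crossbar 125 long, top 240 high, carrying two black prongs, 10 thick, at y -50 and +50. Origin on the bench right below the seated handle; x points from the hook's open side to the post; z up. The bar lies across both prongs; its middle is free between them for a grasp from above.
- hook_seat (a point): Where the bar's centre rests: 213 above the bench, half-way between the prongs, in a dip whose upper surface is 205 and underside 195 high and which is closed at the front by the upturned tips; same axes as the stand. The bar can lie 10 off along y and a few mm along x.
- hook_tips (a point): Half-way between the tops of the two upturned tips: 245 above the bench, 32 in front (-x) of hook_seat. To pass them the bar centre must be above 253 (8, its radius, over the tips) and below about 305, where the box rim would meet the prongs from below.
- tray: Fixed shallow blue tray, outside 180 (x) by 240 (y) by 22 tall, walls 5 thick, inner floor 170 by 230 and 5 above the bench. The tote fits flat only with its length (handle) about along the y of the tray. Origin at the centre of its underside, z up.
- tray_floor (a point): Centre of the tray's inner floor, 5 above the bench; same axes as the tray.
- jar_mid (a point): Bystander, to be left alone: amber glass jar with a steel lid, 52 wide, 80 tall, just beyond the tray; point 40 above its underside.
- driver_mid (a point): Bystander, to be left alone: orange-handled screwdriver lying between the robot and the tray; point on it, 12 above its underside.
- tape_mid (a point): Bystander, to be left alone: grey roll of tape lying flat on the bench under the hanging tote, 90 across, 24 tall; point at its centre.
- can_mid (a point): Bystander, to be left alone: green spray can with a pale top, 66 wide, 190 tall, at the right side of the bench; point half-way up.
- mug_mid (a point): Bystander, to be left alone: blue mug, 80 wide, 90 tall, at the left side of the bench; point half-way up.
- hammer_mid (a point): Bystander, to be left alone: hammer lying at the left of the bench; point on it, 12 above its underside.
Not all that is in view belongs to the job. Of the things like the tote, leave any that is purple; of the rest the larger one is meant.

How it is judged:
By the outcome, as a careful person would: the job done as asked, in the order asked, and still so for the second after the job is handed in, with the robot touching nothing.
It also fails if it takes over 45 s, if anything falls off the work surface, if the arm or the gripper's body presses on something with over 40 N, if the wrist force passes 120 N, or if a joint passes its speed limit or range.

## Working session

There is one attempt and no reset: what is moved stays moved. The work goes in short steps, Python scripts to look and compute and a tool call to move; the robot and the scene stay as the last step left them, time stands still between calls to the robot, and variables do not carry over. Pictures are saved under pics/ and viewed, at most 10 in all, crops included, and the job is handed in when it is done.

Besides the shell and the picture viewer there is one more tool, called as name(argument=value, ...) on one line, values as JSON. servo_tool: Moves the arm, as the interface text tells. Its arguments: {"type":"object","properties":{"plan":{"type":"array","items":{"type":"object","properties":{"xyz":{"type":"array","items":{"type":"number"}},"twist":{"type":"array","items":{"type":"number"}},"jaw":{"type":"number"}}}},"newtons":{"type":"number"}},"required":["plan"]}

```bash
mkdir -p pics; python3 - <<'E'
from cell import env
import cv2,numpy as np,pickle
d={n:env.read_camera(n) for n in("scene","top")}
pickle.dump(d,open('cam0.pkl','wb'))
for n in d:
    cv2.imwrite(f'pics/{n}0.png',cv2.resize(d[n]['img'][:,:,::-1],(800,600),interpolation=cv2.INTER_CUBIC))
    c=d[n];print(n,c['camera_matrix'].round(1).tolist(),(-c['R'].T@c['t']).round(3),c['R'].round(3).tolist())
o=env.get_obs();print({k:np.round(v,3).tolist() for k,v in o.items()})
E
```

```text
scene [[373.3, 0.0, 255.9], [0.0, 373.3, 186.4], [0.0, 0.0, 1.0]] [ 1.618 -0.119  0.835] [[0.103, 0.994, -0.024], [0.51, -0.074, -0.857], [-0.854, 0.076, -0.514]]
top [[483.5, 0.0, 255.9], [0.0, 483.5, 191.1], [0.0, 0.0, 1.0]] [ 0.388 -0.008  1.985] [[-0.022, -1.0, -0.012], [-0.996, 0.023, -0.083], [0.084, 0.01, -0.996]]
{'time_s': 0.1, 'qpos': [-70.984, 18.433, -4.015, 83.167, 1.297, 78.54, -3.262], 'joint_velocities': [0.097, -0.059, 0.021, -0.165, -0.017, -0.081, -0.104], 'effort': [0.0, -49.257, -0.406, -31.34, -0.064, 0.04, 0.0], 'tool_pos': [0.203, 0.617, 0.404], 'tool_rot': [-179.904, 0.007, 161.792], 'force': [-0.227, 0.71, 0.047], 'wrist_torque': [0.024, -0.008, -0.023], 'grasp_force': 0.0, 'grip_width': 0.087}
```

View pics/scene0.png

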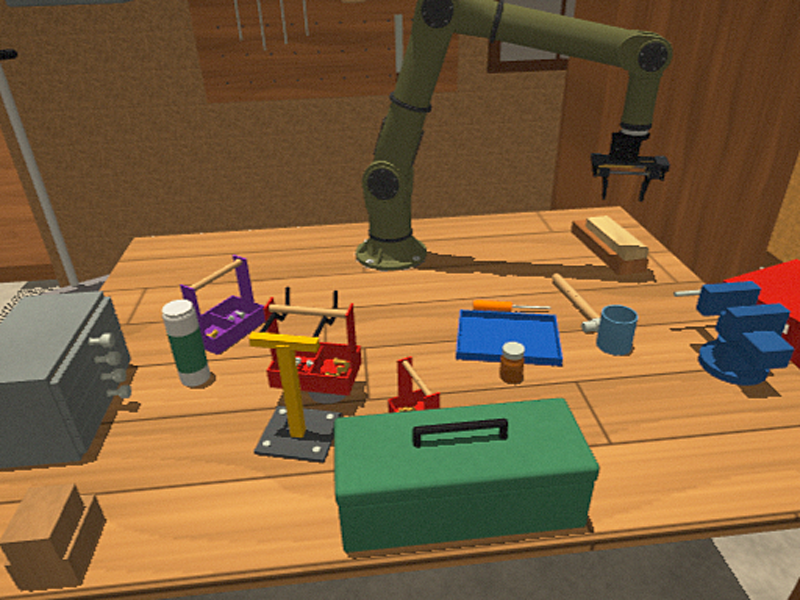

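View pics/top0.png

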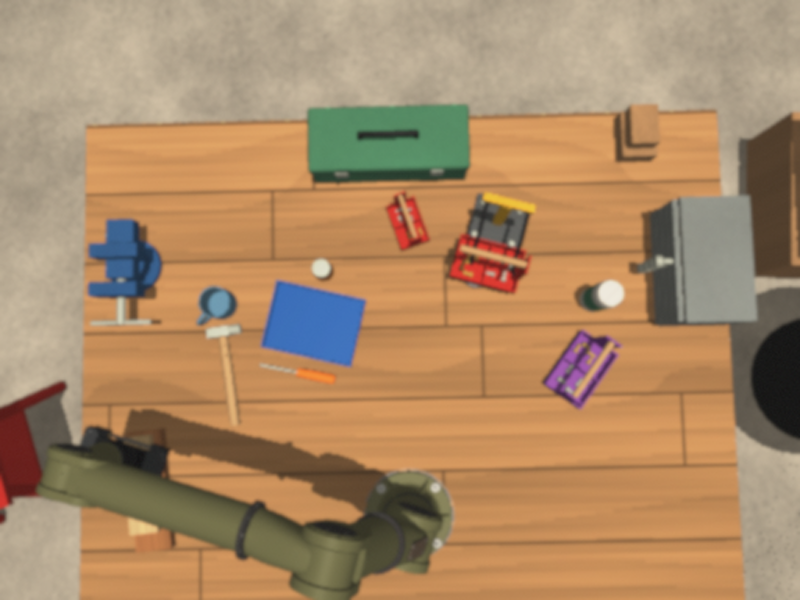

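Scene: the hanging red tote is at scene (313,345) and top (490,262) on the 800×600 pictures. The candidates are:
- the hanging red tote at top (490,262)
- the small red tote on the bench at top (407,220)
- the purple tote at top (582,368), which must be left

I choose the larger red one, which hangs on the hook. The blue tray is at top (314,323).

```bash
cat > h.py <<'E'
import numpy as np,cv2
def ray(c,uv):
    d=c['R'].T@np.linalg.inv(c['camera_matrix'])@np.array([uv[0],uv[1],1.]);return -c['R'].T@c['t'],d
def onz(c,uv,z):
    o,d=ray(c,uv);return o+d*(z-o[2])/d[2]
def tri(c1,u1,c2,u2):
    o1,d1=ray(c1,u1);o2,d2=ray(c2,u2)
    s=np.linalg.lstsq(np.c_[d1,-d2],o2-o1,rcond=None)[0]
    a,b=o1+s[0]*d1,o2+s[1]*d2;return (a+b)/2,np.linalg.norm(a-b)
def proj(c,X):
    p=c['camera_matrix']@(c['R']@np.array(X)+c['t']);return p[:2]/p[2]
def blob(img,lo,hi,roi,up=1):
    """largest blob in HSV range inside roi (x0,y0,x1,y1)"""
    h=cv2.cvtColor(img,cv2.COLOR_RGB2HSV);m=cv2.inRange(h,lo,hi);k=np.zeros_like(m)
    x0,y0,x1,y1=roi;k[y0:y1,x0:x1]=m[y0:y1,x0:x1]
    cs,_=cv2.findContours(k,cv2.RETR_EXTERNAL,cv2.CHAIN_APPROX_NONE);return max(cs,key=cv2.contourArea)
E
python3 - <<'E'
import pickle;from h import *
d=pickle.load(open('cam0.pkl','rb'));t,s=d['top'],d['scene']
# tray: outer rim at z=.022
c=blob(t['img'],(105,120,60),(125,255,255),(160,170,240,245));r=cv2.minAreaRect(c);print('tray px',r)
P=np.array([onz(t,p,.022) for p in cv2.boxPoints(r)]);print(P.round(3).tolist(),'ctr',P.mean(0).round(4))
e=P-np.roll(P,1,0);print('sides',np.linalg.norm(e,axis=1).round(3),'ang',np.degrees(np.arctan2(e[:,1],e[:,0])).round(1))
# yellow crossbar
c=blob(t['img'],(22,150,80),(32,255,255),(290,110,360,150));r=cv2.minAreaRect(c)
P=np.array([onz(t,p,.24) for p in cv2.boxPoints(r)]);e=P-np.roll(P,1,0)
print('yellow',P.mean(0).round(4),np.linalg.norm(e,axis=1).round(3),np.degrees(np.arctan2(e[:,1],e[:,0])).round(1))
# red tote top silhouette
a=cv2.resize(t['img'][115:205,270:360],(540,540),interpolation=cv2.INTER_CUBIC)
b=cv2.resize(s['img'][170:280,140:250],(540,540),interpolation=cv2.INTER_CUBIC)[:, :250+290]
cv2.imwrite('pics/crop.png',cv2.resize(np.hstack([a,b]),(800,400))[:,:,::-1])
E
```

```text
tray px ((200.3005828857422, 206.5308837890625), (57.039363861083984, 41.82387161254883), 12.994616508483887)
[[0.441, 0.372, 0.022], [0.607, 0.333, 0.022], [0.549, 0.106, 0.022], [0.384, 0.147, 0.022]] ctr [0.4953 0.2395 0.022 ]
sides [0.232 0.17  0.234 0.17 ] ang [  75.8  -13.5 -104.3  166. ]
yellow [ 0.7559 -0.2518  0.24  ] [0.114 0.013 0.114 0.013] [  73.7  -16.2 -106.3  163.6]
```

View pics/crop.png

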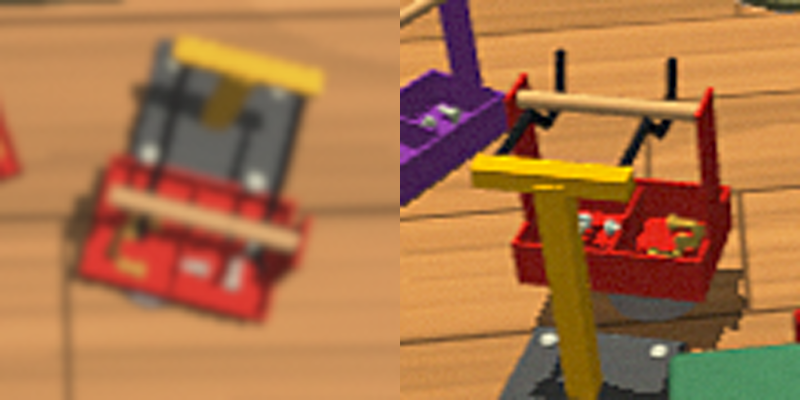

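The crop shows the large red tote, with its bar lying across both black prongs. The bar ends are at crop (110,195) and (298,240) in the top view, and (518,99) and (698,112) in the scene view. The choice is confirmed.

```bash
python3 - <<'E'
import pickle;from h import *
d=pickle.load(open('cam0.pkl','rb'));t,s=d['top'],d['scene']
T=lambda u,v:(270+u*.225-.5,115+v*.225-.5);S=lambda u,v:(140+(u-400)*.275-.5,170+v*.275-.5)
A=T(110,195),T(298,240);B=S(698,112),S(518,99)
P=[]
for a,b in zip(A,B):
    p,g=tri(t,a,s,b);q=onz(t,a,.213);q2=onz(s,b,.213);print(p.round(4),'gap',g.round(4),q.round(4),q2.round(4));P.append(q)
v=P[0]-P[1];print('mid top',((P[0]+P[1])/2).round(4),'len',np.linalg.norm(v),'ang',np.degrees(np.arctan2(v[1],v[0])))
# tip tops from scene: pixels
for u in ((560,52),(672,60)): print('tip',onz(s,S(*u),.245).round(4))
# yellow bar: stand origin from top estimate
a=np.radians(-15.5);print('seat from yellow',(np.array([.7559,-.2518])-.13*np.array([np.cos(a),np.sin(a)])).round(4))
# tray in scene view
c=blob(s['img'],(100,120,60),(125,255,255),(285,190,365,240));h=cv2.approxPolyDP(cv2.convexHull(c),4,True)[:,0]
print(h.tolist(),[onz(s,p,.022).round(3).tolist() for p in h])
for n,uv in (('jar',(321,269)),): print(n,onz(t,np.array(uv)*.64,.08).round(3))
E
```

```text
[ 0.6548 -0.1377  0.2139] gap 0.0065 [ 0.655  -0.1345  0.213 ] [ 0.653 -0.141  0.213]
[ 0.6137 -0.2915  0.2146] gap 0.0051 [ 0.6137 -0.2891  0.213 ] [ 0.6106 -0.2945  0.213 ]
mid top [ 0.6343 -0.2118  0.213 ] len 0.16005790241891255 ang 75.04951033764326
tip [ 0.5907 -0.2561  0.245 ]
tip [ 0.6181 -0.1599  0.245 ]
seat from yellow [ 0.6306 -0.2171]
[[295, 198], [355, 202], [358, 233], [292, 229]] [[0.381, 0.146, 0.022], [0.442, 0.372, 0.022], [0.632, 0.319, 0.022], [0.579, 0.097, 0.022]]
jar [0.628 0.21  0.08 ]
```

```bash
cat > mv.py <<'E'
import sys;from cell import env
import numpy as np;from scipy.spatial.transform import Rotation as R
o=env.get_obs();p=np.array(o['tool_pos']);r=R.from_euler('xyz',o['tool_rot'],degrees=True)
a=list(map(float,sys.argv[1:]))
for i in range(0,len(a),4):
    print('xyz',(r.inv().apply(np.array(a[i:i+3])-p)*100).round(2),'tw',(r.inv()*R.from_euler('xyz',[180,0,a[i+3]],degrees=True)).as_rotvec(degrees=True).round(1))
E
python3 mv.py .5 .3 .46 121 .6335 -.2145 .46 75
```

```text
xyz [-38.12 -20.87  -5.58] tw [-0.1  0.  40.8]
xyz [-66.88 -65.57  -5.5 ] tw [-0.1  0.1 86.8]
```

servo_tool(plan=[{"xyz":[-3.8,-2.1,-1],"twist":[0,0,4],"jaw":0},{"xyz":[-7.6,-4.2,-2],"twist":[0,0,8],"jaw":0},{"xyz":[-11.4,-6.3,-3],"twist":[0,0,12],"jaw":0},{"xyz":[-15.2,-8.4,-4],"twist":[0,0,16],"jaw":0},{"xyz":[-19,-10.5,-5],"twist":[0,0,20],"jaw":0},{"xyz":[-22.8,-12.6,-5.5],"twist":[0,0,25],"jaw":0},{"xyz":[-26.6,-14.7,-5.5],"twist":[0,0,30],"jaw":0},{"xyz":[-30.4,-16.8,-5.5],"twist":[0,0,34],"jaw":0},{"xyz":[-34.2,-18.9,-5.5],"twist":[0,0,38],"jaw":0},{"xyz":[-38,-21,-5.5],"twist":[0,0,41],"jaw":0}], newtons=30)

```text
time_s: 0.93
tool_pos: [0.4836, 0.3144, 0.4597]
tool_rot: [-180.0, -0.0, 120.6]
force: [0.7, 1.6, -0.3]
grip_width: 0.0871
grasp_force: 0.0
```

```bash
python3 mv.py .6 0 .46 98 .6335 -.2145 .46 75
```

```text
xyz [-32.99  -5.99  -0.04] tw [-0.  -0.  22.6]
xyz [-5.316e+01 -1.403e+01 -4.000e-02] tw [-0.  -0.  45.6]
```

servo_tool(plan=[{"xyz":[-3.7,-0.7,0],"twist":[0,0,3],"jaw":0},{"xyz":[-7.4,-1.4,0],"twist":[0,0,6],"jaw":0},{"xyz":[-11.1,-2.1,0],"twist":[0,0,9],"jaw":0},{"xyz":[-14.8,-2.8,0],"twist":[0,0,12],"jaw":0},{"xyz":[-18.5,-3.6,0],"twist":[0,0,16],"jaw":0},{"xyz":[-22.2,-4.5,0],"twist":[0,0,20],"jaw":0},{"xyz":[-26,-5.6,0],"twist":[0,0,24],"jaw":0},{"xyz":[-29.7,-6.7,0],"twist":[0,0,28],"jaw":0},{"xyz":[-33.4,-7.8,0],"twist":[0,0,32],"jaw":0},{"xyz":[-37,-9,0],"twist":[0,0,36],"jaw":0}])

```text
time_s: 1.77
tool_pos: [0.5948, -0.0495, 0.4595]
tool_rot: [-180.0, -0.0, 84.6]
force: [1.0, 0.5, 0.2]
grip_width: 0.0874
grasp_force: 0.0
```

servo_tool(plan=[{"xyz":[-3.5,-1,0],"twist":[0,0,4],"jaw":0},{"xyz":[-7,-2,0],"twist":[0,0,8],"jaw":0},{"xyz":[-10,-3,0],"twist":[0,0,9.5],"jaw":0},{"xyz":[-12,-3.5,0],"twist":[0,0,9.5],"jaw":0},{"xyz":[-12,-3.5,0],"twist":[0,0,9.5],"jaw":0},{"xyz":[-12,-3.5,0],"twist":[0,0,9.5],"jaw":0},{"xyz":[-12,-3.5,0],"twist":[0,0,9.5],"jaw":0}])

```text
time_s: 2.35
tool_pos: [0.5493, -0.1629, 0.4594]
tool_rot: [-180.0, -0.1, 75.4]
force: [0.7, -0.8, 0.3]
grip_width: 0.087
grasp_force: 0.0
```

```bash
python3 mv.py .6335 -.2145 .46 75 .6335 -.2145 .377 75; python3 - <<'E'
from cell import env;import cv2,pickle,numpy as np
c=env.read_camera('top');s=env.read_camera('scene');pickle.dump((c,s),open('cam1.pkl','wb'))
a=cv2.resize(c['img'][105:215,260:370],(400,400),interpolation=cv2.INTER_CUBIC)
b=cv2.resize(s['img'][130:280,120:270],(400,400),interpolation=cv2.INTER_CUBIC)
cv2.imwrite('pics/c1.png',np.hstack([a,b])[:,:,::-1])
E
```

```text
xyz [-2.87  9.45 -0.07] tw [-0.  -0.1  0.4]
xyz [-2.87  9.45  8.23] tw [-0.  -0.1  0.4]
```

View pics/c1.png

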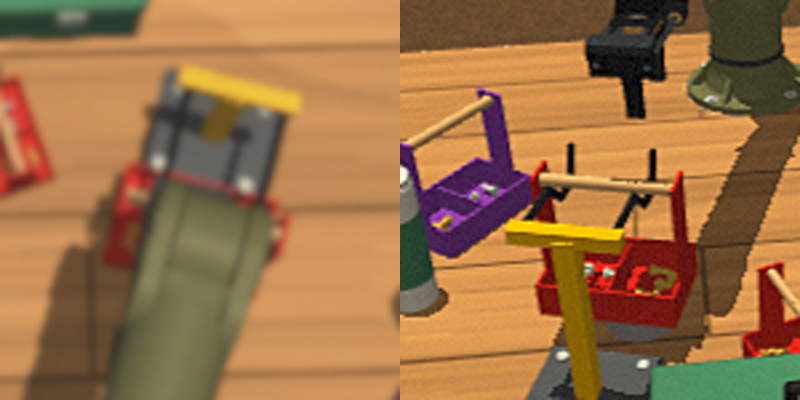

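The picture shows the gripper clear above the hook, about 9 cm short of the bar. The tote is undisturbed. I'll move over the bar and go down.

servo_tool(plan=[{"xyz":[-1,3,0],"twist":[0,0,0.4],"jaw":0},{"xyz":[-2,6.5,0],"twist":[0,0,0.4],"jaw":0},{"xyz":[-2.9,9.4,0],"twist":[0,0,0.4],"jaw":0},{"xyz":[-2.9,9.4,0],"twist":[0,0,0.4],"jaw":0},{"xyz":[-2.9,9.4,1],"twist":[0,0,0.4],"jaw":0},{"xyz":[-2.9,9.4,3],"twist":[0,0,0.4],"jaw":0},{"xyz":[-2.9,9.4,5],"twist":[0,0,0.4],"jaw":0},{"xyz":[-2.9,9.4,7],"twist":[0,0,0.4],"jaw":0},{"xyz":[-2.9,9.4,8.2],"twist":[0,0,0.4],"jaw":0},{"xyz":[-2.9,9.4,8.2],"twist":[0,0,0.4],"jaw":0}])

```text
time_s: 3.28
tool_pos: [0.6315, -0.2139, 0.3745]
tool_rot: [-179.7, -0.1, 75.0]
force: [-0.1, -0.2, -0.1]
grip_width: 0.0869
grasp_force: 0.0
```

```bash
python3 mv.py .6335 -.2145 .377 75; python3 - <<'E'
from cell import env;import cv2,numpy as np
s=env.read_camera('scene')
cv2.imwrite('pics/c2.png',cv2.resize(s['img'][150:270,140:260],(600,600),interpolation=cv2.INTER_CUBIC)[:,:,::-1])
E
```

```text
xyz [-0.    0.21 -0.25] tw [-0.3 -0.1 -0. ]
```

View pics/c2.png

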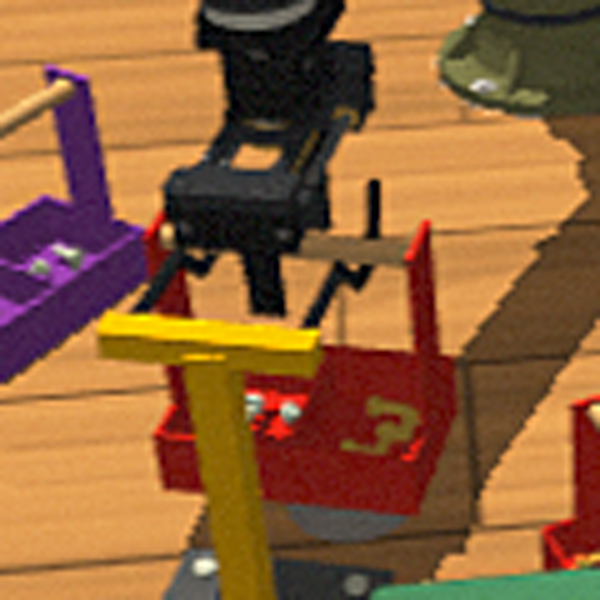

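The picture shows the near finger at (265,285) between the prongs, with the bar passing under the gripper at (290,245). I'll close now.

servo_tool(plan=[{"xyz":[0,0.2,-0.1],"twist":[0,0,0],"jaw":0.4},{"xyz":[0,0.2,-0.1],"twist":[0,0,0],"jaw":0.6},{"xyz":[0,0.2,-0.1],"twist":[0,0,0],"jaw":0.7},{"xyz":[0,0.2,-0.1],"twist":[0,0,0],"jaw":0.8},{"xyz":[0,0.2,-0.1],"twist":[0,0,0],"jaw":0.9},{"xyz":[0,0.2,-0.1],"twist":[0,0,0],"jaw":1},{"xyz":[0,0.2,-0.1],"twist":[0,0,0],"jaw":1},{"xyz":[0,0.2,-0.1],"twist":[0,0,0],"jaw":1},{"xyz":[0,0.2,-0.1],"twist":[0,0,0],"jaw":1},{"xyz":[0,0.2,-0.1],"twist":[0,0,0],"jaw":1}], newtons=30)

```text
time_s: 4.17
tool_pos: [0.6345, -0.2164, 0.3787]
tool_rot: [-180.0, -0.0, 74.9]
force: [-0.7, 0.0, 0.6]
grip_width: 0.0282
grasp_force: 0.0
```

servo_tool(plan=[{"xyz":[0,0,0],"twist":[0,0,0],"jaw":1},{"xyz":[0,0,0],"twist":[0,0,0],"jaw":1},{"xyz":[0,0,0],"twist":[0,0,0],"jaw":1},{"xyz":[0,0,0],"twist":[0,0,0],"jaw":1},{"xyz":[0,0,0],"twist":[0,0,0],"jaw":1}])

```text
time_s: 4.58
tool_pos: [0.6345, -0.2164, 0.3787]
tool_rot: [180.0, -0.0, 74.9]
force: [0.6, 0.8, -0.4]
grip_width: 0.015
grasp_force: 30.0
```

servo_tool(plan=[{"xyz":[0,0,-0.4],"twist":[0,0,0],"jaw":1},{"xyz":[0,0,-1.1],"twist":[0,0,0],"jaw":1},{"xyz":[0,0,-2],"twist":[0,0,0],"jaw":1},{"xyz":[0,0,-3],"twist":[0,0,0],"jaw":1},{"xyz":[0,0,-4],"twist":[0,0,0],"jaw":1},{"xyz":[0,0,-5],"twist":[0,0,0],"jaw":1},{"xyz":[0,0,-5.8],"twist":[0,0,0],"jaw":1},{"xyz":[0,0,-6.4],"twist":[0,0,0],"jaw":1},{"xyz":[0,0,-6.4],"twist":[0,0,0],"jaw":1},{"xyz":[0,0,-6.4],"twist":[0,0,0],"jaw":1}])

```text
time_s: 5.42
tool_pos: [0.6345, -0.2165, 0.443]
tool_rot: [180.0, -0.0, 74.9]
force: [-0.5, -0.6, -3.8]
grip_width: 0.0151
grasp_force: 30.0
```

```bash
python3 mv.py .5185 -.184 .441 75; python3 - <<'E'
from cell import env;import cv2,numpy as np
s=env.read_camera('scene')
cv2.imwrite('pics/c3.png',cv2.resize(s['img'][140:270,130:260],(600,600),interpolation=cv2.INTER_CUBIC)[:,:,::-1])
E
```

```text
xyz [  0.11 -12.05   0.2 ] tw [ 0.  -0.  -0.1]
```

View pics/c3.png

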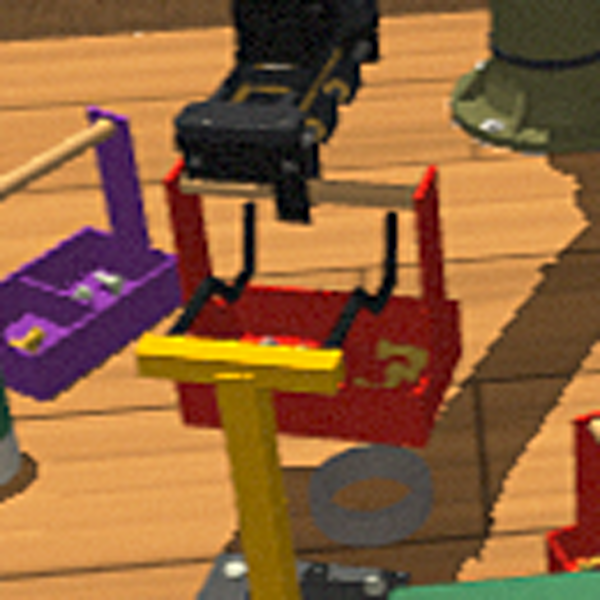

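The tote is lifted level and carries 3.8 N. The bar is at (300,190), above the tips at (250,205) and (390,215), and the rim is still below the prongs. I'll draw it away along −x of the stand.

servo_tool(plan=[{"xyz":[0,-0.3,0],"twist":[0,0,0],"jaw":1},{"xyz":[0,-1,0],"twist":[0,0,0],"jaw":1},{"xyz":[0,-2.2,0],"twist":[0,0,0],"jaw":1},{"xyz":[0,-3.7,0],"twist":[0,0,0],"jaw":1},{"xyz":[0,-5.4,0],"twist":[0,0,0],"jaw":1},{"xyz":[0,-7.2,0],"twist":[0,0,0],"jaw":1},{"xyz":[0,-9,0],"twist":[0,0,0],"jaw":1},{"xyz":[0,-10.5,0],"twist":[0,0,0],"jaw":1},{"xyz":[0,-11.5,0],"twist":[0,0,0],"jaw":1},{"xyz":[0,-12,0],"twist":[0,0,0],"jaw":1}])

```text
time_s: 6.3
tool_pos: [0.5167, -0.1851, 0.4425]
tool_rot: [-179.9, -0.1, 74.9]
force: [0.4, -0.7, -3.1]
grip_width: 0.0154
grasp_force: 30.0
```

```bash
python3 mv.py .5185 -.184 .443 75 .52 .03 .443 76 .4953 .2395 .443 76
```

```text
xyz [ 0.15  0.14 -0.05] tw [-0.1 -0.1 -0.1]
xyz [ 2.085e+01 -5.290e+00 -1.000e-02] tw [-0.1 -0.1 -1.1]
xyz [ 4.043e+01 -1.314e+01  2.000e-02] tw [-0.1 -0.1 -1.1]
```

servo_tool(plan=[{"xyz":[0.4,-0.1,0],"twist":[0,0,0],"jaw":1},{"xyz":[1.3,-0.4,0],"twist":[0,0,-0.2],"jaw":1},{"xyz":[2.8,-0.9,0],"twist":[0,0,-0.4],"jaw":1},{"xyz":[4.8,-1.5,0],"twist":[0,0,-0.6],"jaw":1},{"xyz":[7.1,-2.3,0],"twist":[0,0,-0.8],"jaw":1},{"xyz":[9.5,-3,0],"twist":[0,0,-1],"jaw":1},{"xyz":[11.9,-3.8,0],"twist":[0,0,-1],"jaw":1},{"xyz":[14.3,-4.6,0],"twist":[0,0,-1],"jaw":1},{"xyz":[16.7,-5.4,0],"twist":[0,0,-1],"jaw":1},{"xyz":[19.1,-6.2,0],"twist":[0,0,-1],"jaw":1}])

```text
time_s: 7.13
tool_pos: [0.5087, 0.0177, 0.4426]
tool_rot: [180.0, -0.0, 75.9]
force: [1.0, -0.4, -2.6]
grip_width: 0.015
grasp_force: 30.0
```

servo_tool(plan=[{"xyz":[2.4,-0.8,0],"twist":[0,0,0],"jaw":1},{"xyz":[4.8,-1.6,0],"twist":[0,0,0],"jaw":1},{"xyz":[7.2,-2.4,0],"twist":[0,0,0],"jaw":1},{"xyz":[9.6,-3.1,0],"twist":[0,0,0],"jaw":1},{"xyz":[12,-3.9,0],"twist":[0,0,0],"jaw":1},{"xyz":[14.4,-4.7,0],"twist":[0,0,0],"jaw":1},{"xyz":[16.7,-5.4,0],"twist":[0,0,0],"jaw":1},{"xyz":[18.6,-6,0],"twist":[0,0,0],"jaw":1},{"xyz":[20,-6.4,0],"twist":[0,0,0],"jaw":1},{"xyz":[20.8,-6.6,0],"twist":[0,0,0],"jaw":1}])

```text
time_s: 7.97
tool_pos: [0.4947, 0.2364, 0.4422]
tool_rot: [-179.9, -0.0, 76.1]
force: [-0.8, 0.4, -2.9]
grip_width: 0.0151
grasp_force: 30.0
```

servo_tool(plan=[{"xyz":[0,0,0],"twist":[0,0,0],"jaw":1},{"xyz":[0,0,0],"twist":[0,0,0],"jaw":1},{"xyz":[0,0,0],"twist":[0,0,0],"jaw":1}])

```text
time_s: 8.22
tool_pos: [0.4958, 0.2316, 0.4427]
tool_rot: [180.0, 0.1, 75.8]
force: [-0.2, -0.8, -3.5]
grip_width: 0.0148
grasp_force: 30.0
```

```bash
python3 mv.py .4953 .2395 .443 76 .4953 .2395 .329 76; python3 - <<'E'
from cell import env;import cv2,numpy as np
s=env.read_camera('scene')
cv2.imwrite('pics/c4.png',cv2.resize(s['img'][100:260,230:430],(750,600),interpolation=cv2.INTER_CUBIC)[:,:,::-1])
E
```

```text
xyz [ 0.75 -0.24 -0.03] tw [ 0.   0.1 -0.2]
xyz [ 0.76 -0.25 11.37] tw [ 0.   0.1 -0.2]
```

View pics/c4.png

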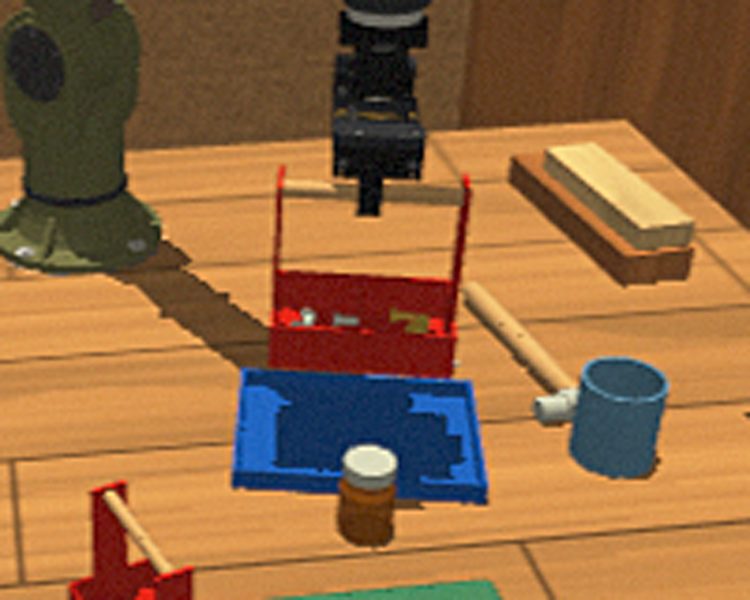

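The tote hangs level over the tray. Its box spans (270–455, 370) and the tray spans (235–485, 370–500). The jar and mug are untouched. I'll lower it.

servo_tool(plan=[{"xyz":[0.2,-0.1,0.4],"twist":[0,0,0],"jaw":1},{"xyz":[0.5,-0.2,1.2],"twist":[0,0,0],"jaw":1},{"xyz":[0.75,-0.2,2.5],"twist":[0,0,0],"jaw":1},{"xyz":[0.75,-0.2,4],"twist":[0,0,0],"jaw":1},{"xyz":[0.75,-0.2,5.5],"twist":[0,0,0],"jaw":1},{"xyz":[0.75,-0.2,7],"twist":[0,0,0],"jaw":1},{"xyz":[0.75,-0.2,8.3],"twist":[0,0,0],"jaw":1},{"xyz":[0.75,-0.2,9.4],"twist":[0,0,0],"jaw":1},{"xyz":[0.75,-0.2,10.2],"twist":[0,0,0],"jaw":1},{"xyz":[0.75,-0.2,10.5],"twist":[0,0,0],"jaw":1}])

```text
time_s: 9.1
tool_pos: [0.4947, 0.2408, 0.336]
tool_rot: [-179.9, 0.1, 75.9]
force: [-0.5, 1.2, -2.7]
grip_width: 0.0148
grasp_force: 30.0
```

servo_tool(plan=[{"xyz":[0,0,0.1],"twist":[0,0,0],"jaw":1},{"xyz":[0,0,0.2],"twist":[0,0,0],"jaw":1},{"xyz":[0,0,0.3],"twist":[0,0,0],"jaw":1},{"xyz":[0,0,0.4],"twist":[0,0,0],"jaw":1},{"xyz":[0,0,0.4],"twist":[0,0,0],"jaw":1},{"xyz":[0,0,0.4],"twist":[0,0,0],"jaw":1}])

```text
time_s: 9.6
tool_pos: [0.4952, 0.2411, 0.3341]
tool_rot: [180.0, -0.0, 75.9]
force: [-1.4, -0.3, -2.9]
grip_width: 0.0146
grasp_force: 30.0
```

servo_tool(plan=[{"xyz":[0,0,0.1],"twist":[0,0,0],"jaw":1},{"xyz":[0,0,0.1],"twist":[0,0,0],"jaw":1},{"xyz":[0,0,0.2],"twist":[0,0,0],"jaw":1},{"xyz":[0,0,0.2],"twist":[0,0,0],"jaw":1},{"xyz":[0,0,0.2],"twist":[0,0,0],"jaw":1}])

```text
time_s: 10.02
tool_pos: [0.4951, 0.241, 0.3317]
tool_rot: [-180.0, 0.0, 75.9]
force: [0.7, -1.1, -2.8]
grip_width: 0.0151
grasp_force: 30.0
```

servo_tool(plan=[{"xyz":[0,0,0.1],"twist":[0,0,0],"jaw":1},{"xyz":[0,0,0.1],"twist":[0,0,0],"jaw":1},{"xyz":[0,0,0.1],"twist":[0,0,0],"jaw":1}])

```text
time_s: 10.27
tool_pos: [0.4953, 0.2409, 0.3309]
tool_rot: [180.0, -0.0, 75.9]
force: [0.5, -0.5, -1.8]
grip_width: 0.015
grasp_force: 30.0
```

Contact is starting, so I'll ease down another millimetre or so.

servo_tool(plan=[{"xyz":[0,0,0.05],"twist":[0,0,0],"jaw":1},{"xyz":[0,0,0.1],"twist":[0,0,0],"jaw":1},{"xyz":[0,0,0.1],"twist":[0,0,0],"jaw":1},{"xyz":[0,0,0.1],"twist":[0,0,0],"jaw":1}])

```text
time_s: 10.6
tool_pos: [0.4953, 0.2409, 0.3308]
tool_rot: [180.0, -0.0, 75.9]
force: [-3.6, -1.5, 6.3]
grip_width: 0.015
grasp_force: 30.0
```

It's seated, with +6 N upward. I'll ease off and open.

servo_tool(plan=[{"xyz":[0,0,-0.05],"twist":[0,0,0],"jaw":1},{"xyz":[0,0,-0.05],"twist":[0,0,0],"jaw":1},{"xyz":[0,0,-0.05],"twist":[0,0,0],"jaw":0.8},{"xyz":[0,0,-0.05],"twist":[0,0,0],"jaw":0.7},{"xyz":[0,0,-0.05],"twist":[0,0,0],"jaw":0.5},{"xyz":[0,0,-0.05],"twist":[0,0,0],"jaw":0.3},{"xyz":[0,0,-0.05],"twist":[0,0,0],"jaw":0.3},{"xyz":[0,0,-0.05],"twist":[0,0,0],"jaw":0.3},{"xyz":[0,0,-0.05],"twist":[0,0,0],"jaw":0.3},{"xyz":[0,0,-0.05],"twist":[0,0,0],"jaw":0.3}], newtons=8)

```text
time_s: 11.43
tool_pos: [0.4952, 0.241, 0.3302]
tool_rot: [180.0, -0.0, 75.9]
force: [0.2, 0.4, -1.0]
grip_width: 0.0554
grasp_force: 0.0
```

servo_tool(plan=[{"xyz":[0,0,-0.5],"twist":[0,0,0],"jaw":0.3},{"xyz":[0,0,-1.5],"twist":[0,0,0],"jaw":0.3},{"xyz":[0,0,-3],"twist":[0,0,0],"jaw":0.3},{"xyz":[0,0,-5],"twist":[0,0,0],"jaw":0.3},{"xyz":[0,0,-7],"twist":[0,0,0],"jaw":0.3},{"xyz":[0,0,-9],"twist":[0,0,0],"jaw":0.3},{"xyz":[0,0,-11],"twist":[0,0,0],"jaw":0.3},{"xyz":[0,0,-12],"twist":[0,0,0],"jaw":0.3},{"xyz":[0,0,-12],"twist":[0,0,0],"jaw":0.3},{"xyz":[0,0,-12],"twist":[0,0,0],"jaw":0.3}])

```text
time_s: 12.27
tool_pos: [0.4951, 0.241, 0.4505]
tool_rot: [180.0, -0.0, 75.9]
force: [0.4, 0.7, -1.2]
grip_width: 0.0609
grasp_force: 0.0
```

```bash
python3 - <<'E'
from cell import env;import cv2,numpy as np
s=env.read_camera('scene')
cv2.imwrite('pics/c5.png',cv2.resize(s['img'][80:280,120:387],(800,600),interpolation=cv2.INTER_CUBIC)[:,:,::-1])
E
```

```text
(no output)
```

View pics/c5.png

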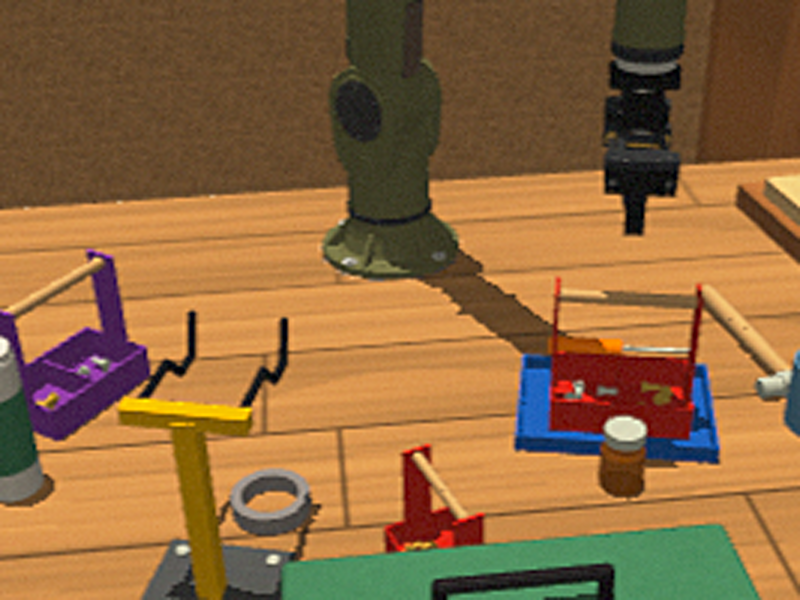

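The tote stands flat and upright inside the tray, around (622,400) in the crop. The gripper is well clear at (635,200), and everything else is where it was.

```bash
python3 -c "
from cell import env
print(env.sign_off())"
```

```text
the job is handed in; nothing more can be done
None
```

The large red tote was lifted clear over the hook tips, set down flat and upright in the blue tray and released, with nothing else seen to move, and I handed the job in at about 12 s; no verdict was returned.

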